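Lock the glaze sieve into its basin

ROBOT

A 7-joint arm with a two-finger parallel gripper is mounted at the origin on the work surface. World frame = base frame: x ahead of the robot, y to its left, z up, the work surface at z = 0. Lengths are in m, angles in rad, forces in N, time in s.
With the tool pointing down it reaches from about 0.425 to 0.875 m from the base axis. Payload 9.9 kg.
Tool frame: the origin (TCP) lies on the centre line of the jaws, within the pads' length; the fingertips stand 11 mm ahead of it and the grasp point (between the pads) lies 8 mm behind it; z points along the fingers, y is the direction in which the jaws open and shut (so a half turn about z gives the same grasp; the last joint's range is limited). The gripper opens to 85 mm and grips with 20 to 120 N. Pads are 22 mm wide; open, the fingers measure 114 mm over their backs; the gripper's body (76 mm by 85 mm) begins 54 mm behind the grasp point. The pads swing forward as they close: fully open they stand 13 mm farther back than shut.
Start: joints at [-1.402, 0.576, 0.025, 1.437, -0.015, 1.129, -0.057], TCP at [0.169, 0.654, 0.218] pointing down, gripper open.
Joint ranges: [-2.76, 2.76], [-0.34, 2.15], [-1.52, 1.57], [0.19, 2.46], [-1.09, 4.23], [0.17, 1.99], [-2.82, 2.82]. Speed limits (rad/s): [2.22, 2.22, 3.01, 3.01, 3.14, 3.14, 3.14].

INTERFACE

Orientations are given as a unit quaternion [w, x, y, z].
In Python, from rig import observe, snapshot, camera_params, close_job gives the robot as it stands.
- The arm moves only by the tool servo_tool, never from a script. Its argument "rows" is text: rows parted by semicolons, each of 4 numbers parted by spaces: the shift along the tool's x, y, z in cm, then the turn about the tool's z in rad. A call has 1 to 20 rows; each row is the pose to reach, as a shift and turn from the pose measured when the call began, along the tool's axes at that moment; what a row does not reach only later rows make up. A row lasts 1/12 s, in which the tool goes at most 41.7 mm and 7.16 degrees, less where a joint would pass 70% of its speed; a pose out of reach is approached as far as the arm can. A call with a gripper value outside its range is refused whole. "claw" is the opening, from 0 (shut) to 1 (fully open), set as the call begins (left out, the last holds). The fingers move at their own pace and stop on an object; "newtons" is the grip in N (left out, the last holds). Time passes only in rows, so rows that repeat a pose let the fingers close. It gives the time, the measured TCP pose, the force and the opening at its end, in the units of the state.
- observe(): the state, without advancing time (a new reading comes with each control period).
- snapshot(name): name is "scene" or "top" or "wrist"; returns (picture, depth): 420x560x3 uint8, red, green, blue; 420x560 float32, m along the optical axis (not along the pixel's ray), 0 where there is no reading.
- camera_params(name): a dict with "vfov" (degrees; the focal length in pixels is half the picture's height over the tangent of half this angle, whatever the lens; pixels are square), "cx", "cy" (the principal point, pixels), "k1" (the pictures are not rectified: a ray, as slopes to the right and down, at radius r is drawn at 1 + k1 r^2 times it, then the intrinsics apply), "extrinsics" (4x4, takes a point from world to camera coordinates); the wrist camera has in their place "T_tool_cam" (4x4, takes a point from camera to tool coordinates, whose origin is the TCP and whose axes are the flange's). Camera axes: x right, y down, z forward; pixel columns grow to the right and rows downward; lengths in m; the calibration is good to about 2 mm. A picture is of the moment at which its call begins: read the wrist's pose just before it. camera_params takes no time and is no camera call.
- close_job(): hands the job in, once; it reports no verdict.
The state is a dict: "time_s": time; "joints": joint angles; "qd": joint speeds; "joint_efforts": joint torques, N m; "ee_pos": TCP position; "tool_rot": TCP orientation; "ft_force": force on the tool from outside, world axes, zero at the start; "moment": the same for the moment, N m; "grip_width": opening from 0.0 (shut) to 1.0 (fully open).
Only numpy, scipy, OpenCV 4.12 (cv2) and the standard library are available. Lean on these libraries where they do the work, as an engineer would, in place of code of your own. Each camera call takes 0.05 s, during which the arm holds its last target. There are 200 camera calls.

TASK

Take the round sieve that has the two steel lugs, lower it into the steel ring on the basin with its lugs clear of the hooks, twist it clockwise (seen from above) until both lugs are under the hooks, and let it drop fully down into the locking notches. Let go of it and leave the plain sieve, which has no lugs, where it is.

Things in the scene. Friction and masses are not known exactly. Their poses are not given: they have to be found in the camera images.
- sieve: Sieve to lock in (sizes in mm): round wooden frame, diameter 124, 40 high, 0.35 kg, upright on the table. Origin: centre of underside, z up. Bar handle along its x, through the centre, 136 long, 16 wide, 14 high, mid-height 75 above the underside; space under it is free down to 40. Two steel lugs point to +x and -x under the bar's ends: tips 92 from centre, 12 wide, 8 high, undersides 26 above the sieve's.
- plain_sieve: Bystander: the same sieve with the same handle but no lugs; leave it where it is. Origin: centre of its underside. (Upturned clay cups, tops 116 mm above the table, stand on a board beyond the work, 0.73 to 0.87 m ahead of the robot.)
- stand: Fixed stoneware basin (mm), diameter 216, topped by a flat steel ring: its opening, 144 across, takes the sieve's frame, and its top, 100 above the origin, is a ledge for the lugs. Origin: centre of underside, z up. On its +x and -x sides a hook covers a notch (see notch). Locked, the two x axes are in line (half a turn makes no difference) and the sieve's underside is 64 above the origin.
- notch (a point): Middle of the +x notch floor (mm), 90 up, 91 from the stand's centre; the other is opposite. Notch 40 wide, 10 deep, parallel sides. The hook's cap (50 wide, underside 122 up, top 128) bars lugs from above; its clockwise side (from above) is shut by a stop post, the other open: go in with sieve x some 50 deg (25 to 130) counter-clockwise of stand x, underside 74 to 88 up, then turn, then lower.
Things that resemble listed ones, but are neither listed nor needed, are in the scene too. Leave any yellow look-alike of the sieve alone.

How it is judged:
At the end, for the whole second after the job is handed in: Lugged sieve locked in the ring: underside 58 to 67.5 mm above the stand's origin, centre within 16 mm of its axis, x axes within 15 degrees (either way round), tilt under 0.05 rad, at rest; plain sieve within 30 mm of its start (z of sieve in the frame of stand between 0.058 and 0.0675 m and horizontal distance between sieve and stand below 0.016 m and angle between the x axis of sieve and the x axis of stand, either way round below 0.26 rad and angle between sieve's own z axis and vertical below 0.05 rad and linear speed of sieve below 0.02 m/s and distance of plain_sieve from where it was at the start of the episode below 0.03 m); the robot touches nothing.
It fails at once if the plain sieve is moved by 30 mm or more (distance of plain_sieve from where it was at the start of the episode above 0.03 m).
It also fails if it takes over 42 s, if anything falls off the work surface, if the arm or the gripper's body presses on something with over 40 N, if the wrist force passes 120 N, or if a joint passes its speed limit or range.

## Working session

There is one attempt and no reset: what is moved stays moved. The work goes in short steps, Python scripts to look and compute and a tool call to move; the robot and the scene stay as the last step left them, time stands still between calls to the robot, and variables do not carry over. Pictures are saved under pics/ and viewed, about 8 in all and at most 12, crops included, and the job is handed in when it is done.

Besides the shell and the picture viewer there is one more tool, called after ">>>" in YAML: its name, and indented under it one key for each argument. servo_tool: Moves the arm, as the interface text tells. Its arguments: {"type":"object","properties":{"rows":{"type":"string"},"claw":{"type":"number"},"newtons":{"type":"number"}},"required":["rows"]}

```bash
mkdir -p pics
cat > h.py <<'E'
import numpy as np, cv2
from rig import observe, snapshot, camera_params
def cloud(name, depth, st=None):
    p=camera_params(name); H,W=depth.shape
    f=H/2/np.tan(np.radians(p['vfov'])/2)
    u,v=np.meshgrid(np.arange(W),np.arange(H))
    K=np.array([[f,0,p['cx']],[0,f,p['cy']],[0,0,1.]])
    q=cv2.undistortPoints(np.stack([u,v],-1).reshape(-1,1,2).astype(np.float64),K,np.array([p['k1'],0,0,0.])).reshape(H,W,2)
    P=np.dstack([q[...,0]*depth,q[...,1]*depth,depth])
    if 'extrinsics' in p: T=np.linalg.inv(np.array(p['extrinsics']))
    else:
        from scipy.spatial.transform import Rotation as R
        w=st['tool_rot']; T0=np.eye(4); T0[:3,:3]=R.from_quat([w[1],w[2],w[3],w[0]]).as_matrix(); T0[:3,3]=st['ee_pos']
        T=T0@np.array(p['T_tool_cam'])
    X=P@T[:3,:3].T+T[:3,3]; X[depth<=0]=np.nan
    return X
E
python3 - <<'E'
from h import *
print(observe())
for n in ['scene','top']:
    im,d=snapshot(n); np.savez(n+'0.npz',im=im,d=d); cv2.imwrite(f'pics/{n}0.png',im[...,::-1])
    p=camera_params(n); print(n,p['vfov'],p['k1'],np.linalg.inv(np.array(p['extrinsics'])).round(3).tolist(),(d>0).mean())
E
```

```text
{'time_s': 0.0, 'joints': array([-1.40179273,  0.57650849,  0.02484426,  1.43790454, -0.01499977,
        1.12901064, -0.05649102]), 'qd': array([ 0.00153895, -0.00051246, -0.00011526, -0.00105337,  0.0001367 ,
       -0.00094247, -0.00049814]), 'joint_efforts': array([ 3.31306783e-04, -7.65753365e+01,  2.25047015e+00, -2.85965824e+01,
        1.53314002e-02,  1.25588736e-02,  5.01708746e-05]), 'ee_pos': array([0.16870738, 0.65308544, 0.21765979]), 'tool_rot': array([-6.11488000e-05,  1.26044063e-01,  9.92024302e-01, -8.20948091e-04]), 'ft_force': array([ 0.25449317, -0.63065401,  0.0441295 ]), 'moment': array([-0.03012202,  0.00956813,  0.02327111]), 'grip_width': 0.999293607332903}
scene 57.209274279585586 0.02148744757621403 [[0.489, 0.46, -0.741, 1.379], [0.872, -0.262, 0.413, -0.423], [-0.004, -0.849, -0.529, 0.739], [0.0, 0.0, 0.0, 1.0]] 0.9958928571428571
top 48.759327541064394 -0.13196778398950337 [[-0.023, -0.994, 0.103, 0.376], [-0.999, 0.026, 0.021, 0.06], [-0.023, -0.103, -0.994, 1.394], [0.0, 0.0, 0.0, 1.0]] 0.9962117346938776
```

View pics/top0.png

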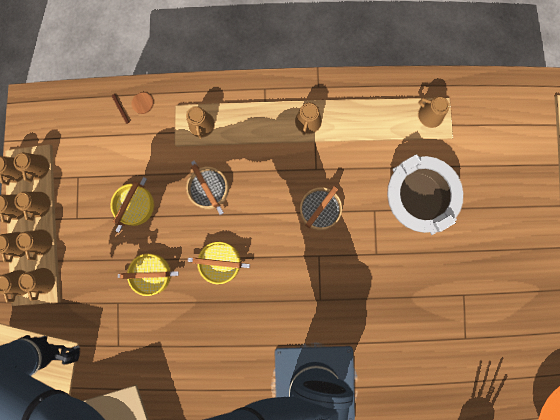

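View pics/scene0.png

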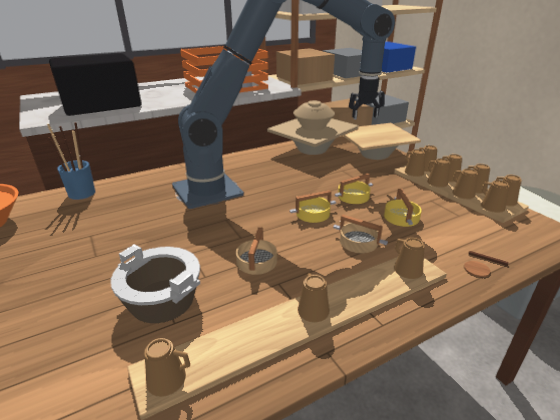

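The lugged sieve is at top-view pixel (207,187): in the scene view it has steel tips at about (338,231) and (385,243). The plain sieve is at (321,208). The basin is at (426,194), with hooks at (411,162) and (443,224). The yellow ones are look-alikes. Next I'll measure with depth.

Run:
```python
from h import *
def circ(P):
    A=np.c_[2*P,np.ones(len(P))]; s=np.linalg.lstsq(A,(P**2).sum(1),rcond=None)[0]; return s[:2],np.sqrt(s[2]+s[:2]@s[:2])
C={}
for n in ['top','scene']:
    z=np.load(n+'0.npz'); X=cloud(n,z['d']); C[n]=(X,z['im'])
X,im=C['top']
for nm,(u,v) in dict(sieve=(207,187),plain=(321,208)).items():
    c0=np.nanmean(X[v-3:v+3,u-3:u+3].reshape(-1,3),0)[:2]
    for n in C:
        Q,I=C[n]; r=np.hypot(Q[...,0]-c0[0],Q[...,1]-c0[1])
        m=(r<.1)&(Q[...,2]>.062)&(Q[...,2]<.1)
        P=Q[m]; (bc,sz,ang)=cv2.minAreaRect(P[:,:2].astype(np.float32))
        w,V=np.linalg.eigh(np.cov(P[:,:2].T)); a=V[:,1]
        print(nm,n,'handle',len(P),np.round(bc,4),np.round(sz,4),'yaw deg',np.degrees(np.arctan2(a[1],a[0]))%180,'ztop',np.percentile(P[:,2],[50,95]).round(4))
        m=(r<.1)&(Q[...,2]>.035)&(Q[...,2]<.045); P=Q[m][:,:2]
        for _ in range(4):
            cc,R=circ(P); e=abs(np.hypot(*(P-cc).T)-R); P=P[e<max(.006,1*np.median(e))]
        print('   rim',len(P),cc.round(4),R.round(4))
        rr=np.hypot(Q[...,0]-cc[0],Q[...,1]-cc[1]); m=(rr>.07)&(rr<.1)&(Q[...,2]>.02)&(Q[...,2]<.045)
        d=Q[m][:,:2]-cc; print('   lug pts',m.sum(), np.degrees(np.arctan2(d[:,1],d[:,0])).round(0)[:30])
u,v=426,194; c0=np.nanmean(X[v-3:v+3,u-3:u+3].reshape(-1,3),0)[:2]
for n in C:
    Q,I=C[n]; r=np.hypot(Q[...,0]-c0[0],Q[...,1]-c0[1])
    P=Q[(r<.14)&(abs(Q[...,2]-.1)<.006)][:,:2]
    hull=cv2.convexHull(P.astype(np.float32)); cc,R=cv2.minEnclosingCircle(hull)
    print('stand',n,np.round(cc,4),R)
    rr=np.hypot(*(P-cc).T); 
    q=P[(rr<.085)]; 
    for _ in range(4):
        c2,R2=circ(q); e=abs(np.hypot(*(q-c2).T)-R2); q=q[e<np.percentile(e,80)]
    print('  inner',c2.round(4),R2)
    m=(r<.14)&(Q[...,2]>.119)&(Q[...,2]<.14); H=Q[m]
    _,lab,cen=cv2.kmeans(H[:,:2].astype(np.float32),2,None,(3,50,1e-5),5,0)
    dd=cen[1]-cen[0]; print('  caps',len(H),cen.round(4).tolist(),'mid',cen.mean(0).round(4),np.linalg.norm(dd),np.degrees(np.arctan2(dd[1],dd[0]))%180,np.median(H[:,2]))
    for k in (0,1):
        b=cv2.minAreaRect(H[lab[:,0]==k][:,:2].astype(np.float32)); print('   ',b, np.bincount(lab[:,0]), np.percentile(H[lab[:,0]==k][:,2],[5,50,95]))
x,y,w,h=370,130,110,120
big=np.hstack([cv2.resize(im[130:250,370:480],None,fx=3.4,fy=3.4,interpolation=2),cv2.resize(C['scene'][1][230:320,100:215],None,fx=3.4,fy=3.4,interpolation=2)[:408] if 0 else cv2.resize(C['scene'][1][230:320,100:215],(420,408),interpolation=2)])
cv2.imwrite('pics/stand.png',big[...,::-1])
```

```text
sieve top handle 267 [0.5955 0.3048] [0.1357 0.0183] yaw deg 27.12970156036218 ztop [0.0812 0.0853]
   rim 182 [0.5947 0.3049] 0.0586
   lug pts 41 [  26.   30.   28.   26.   25.   33.   31.   29.   28.   24. -151. -149.
 -155. -153. -151. -148. -156. -153. -152. -150. -148. -156. -155. -153.
 -151. -149. -155. -154. -152. -150.]
sieve scene handle 252 [0.5995 0.3034] [0.1365 0.0203] yaw deg 28.645028709722737 ztop [0.0779 0.0828]
   rim 107 [0.5997 0.304 ] 0.0591
   lug pts 53 [-155. -156. -148. -150. -152. -153. -153. -154. -145. -149. -151. -146.
 -147. -151. -151. -150. -150. -148. -151. -149. -150. -145. -150.   30.
   34.   32.   33.   24.   25.   27.]
plain top handle 267 [ 0.5228 -0.0318] [0.0159 0.1357] yaw deg 141.69220035472654 ztop [0.0816 0.0857]
   rim 188 [ 0.5229 -0.032 ] 0.0593
   lug pts 0 []
plain scene handle 196 [ 0.5258 -0.0353] [0.0163 0.1376] yaw deg 141.39024660060616 ztop [0.0804 0.0831]
   rim 180 [ 0.5266 -0.036 ] 0.0594
   lug pts 0 []
stand top [ 0.5477 -0.3283] 0.11150237172842026
  inner [ 0.5481 -0.3276] 0.07929640872833357
  caps 350 [[0.462500005960
[... 316 characters left out ...]
2, -0.285197377204895), (0.0292197372764349, 0.05067767575383186), 26.014877319335938) [181 169] [0.12362554 0.12773294 0.13135301]
stand scene [ 0.5521 -0.329 ] 0.11218271404504776
  inner [ 0.5542 -0.3292] 0.0789243593803147
  caps 368 [[0.6413000226020813, -0.2881999909877777], [0.4684000015258789, -0.37209999561309814]] mid [ 0.5549 -0.3302] 0.19217716 25.888245 0.12716567567978992
    ((0.6379525661468506, -0.28694623708724976), (0.03172684088349342, 0.05140320211648941), 26.53070831298828) [215 153] [0.12080042 0.1269864  0.12904271]
    ((0.4661749303340912, -0.3721487522125244), (0.032236497849226, 0.05212514474987984), 21.837631225585938) [215 153] [0.12280622 0.12748986 0.12957242]
```

View pics/stand.png

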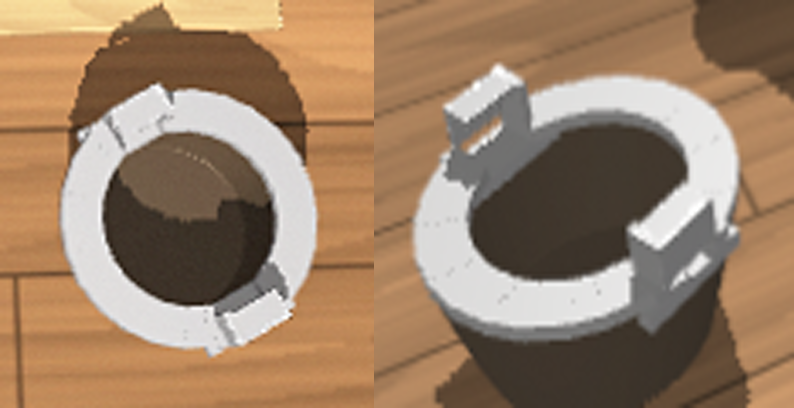

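The caps sit at z = 0.1277 against the given 0.128, so the stand's origin is on the table. Stand yaw is about 26.3° and sieve yaw about 28°. The two cameras differ by about 5 mm in position, so I'll refine with the wrist camera from a hover above the sieve.

```bash
cat >> h.py <<'E'
def plan(xyz,yaw):
    "shift in tool axes (cm) and turn (rad) to reach world xyz with tool x at yaw deg"
    from scipy.spatial.transform import Rotation as R
    s=observe(); w=s['tool_rot']; M=R.from_quat([w[1],w[2],w[3],w[0]]).as_matrix()
    y0=np.degrees(np.arctan2(M[1,0],M[0,0])); t=(yaw-y0+180)%360-180
    print('t',round(s['time_s'],2),'tcp',s['ee_pos'].round(4),'yaw',round(y0,2),'zaxis',M[:,2].round(3),'grip',round(s['grip_width'],3),'F',s['ft_force'].round(1),'q7',s['joints'][6].round(2))
    print('SHIFT',(M.T@(np.array(xyz)-s['ee_pos'])*100).round(2),'TURN',-np.radians(t).round(3))
E
python3 -c "
from h import *
plan([.597,.304,.25],28)"
```

```text
t 0.1 tcp [0.1687 0.6531 0.2177] yaw 165.52 zaxis [-0.    -0.001 -1.   ] grip 0.999 F [ 0.5 -0.1  0.2] q7 -0.06
SHIFT [-50.2  -23.1   -3.19] TURN 2.4
```

>>> servo_tool:
  rows: "-2.5 -1.2 -0.2 0.12;-5 -2.3 -0.3 0.24;-7.5 -3.5 -0.5 0.36;-10 -4.6 -0.6 0.48;-12.5 -5.8 -0.8 0.6;-15 -6.9 -1 0.72;-17.6 -8.1 -1.1 0.84;-20 -9.2 -1.3 0.96;-22.6 -10.4 -1.4 1.08;-25.1 -11.5 -1.6 1.2;-27.6 -12.7 -1.8 1.32;-30.1 -13.9 -1.9 1.44;-32.6 -15 -2.1 1.56;-35.1 -16.2 -2.2 1.68;-37.6 -17.3 -2.4 1.8;-40.2 -18.5 -2.6 1.92;-42.7 -19.6 -2.7 2.04;-45.2 -20.8 -2.9 2.16;-47.7 -21.9 -3 2.28;-50.2 -23.1 -3.2 2.4"
  claw: 1

```text
time_s: 1.77
ee_pos: [0.5976, 0.3033, 0.2497]
tool_rot: [0.001, 0.971, 0.239, -0.001]
ft_force: [1.1, 0.6, 0.0]
grip_width: 1.004
```

>>> servo_tool:
  rows: "0 0 0 0;0 0 0 0"

```text
time_s: 1.93
ee_pos: [0.5986, 0.3013, 0.2491]
tool_rot: [0.001, 0.971, 0.238, -0.001]
ft_force: [-0.3, 0.4, 0.9]
grip_width: 0.997
```

```bash
cat > w.py <<'E'
from h import *
import sys
plan([.597,.304,.25],28)
s=observe(); im,d=snapshot('wrist'); cv2.imwrite(f'pics/{sys.argv[1]}.png',im[...,::-1]); Q=cloud('wrist',d,s); np.savez(sys.argv[1]+'.npz',im=im,Q=Q)
E
python3 w.py w1
python3 - <<'E'
from h import *
Q=np.load('w1.npz')['Q']; r=np.hypot(Q[...,0]-.597,Q[...,1]-.304)
for lo,hi in [(.066,.1),(.01,.05)]:
    P=Q[(r<.11)&(Q[...,2]>lo)&(Q[...,2]<hi)]
    if len(P)<20: print(len(P)); continue
    b=cv2.minAreaRect(P[:,:2].astype(np.float32)); w,V=np.linalg.eigh(np.cov(P[:,:2].T)); a=V[:,1]
    print(len(P),b,np.degrees(np.arctan2(a[1],a[0]))%180,np.percentile(P[:,2],[5,50,95]).round(4))
print(np.nanpercentile(Q[...,2],[2,20,50,90]))
E
```

```text
t 1.93 tcp [0.5986 0.3013 0.2491] yaw 27.51 zaxis [-0.001 -0.003 -1.   ] grip 0.997 F [-0.3  0.4  0.9] q7 -1.27
SHIFT [-0.02 -0.31 -0.09] TURN -0.008
2461 ((0.5977274775505066, 0.3056108355522156), (0.13613101840019226, 0.015985531732439995), 28.4755859375) 28.38231797947998 [0.0804 0.0822 0.0835]
3015 ((0.5973414182662964, 0.3054475486278534), (0.14804725348949432, 0.12374772131443024), 67.56336212158203) 27.2227720685039 [0.0141 0.0384 0.0413]
[-1.08246428e-03  1.21556991e-04  1.81570998e-03  3.28990224e-01]
```

View pics/w1.png

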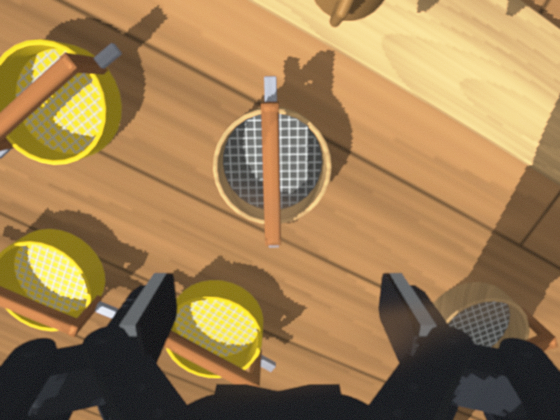

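The wrist view shows the bar centred at pixel (271,175) with steel lugs at (270,88) and (273,243), so this is the right sieve. The bar measures 136×16 mm with its top at 82 mm, which matches. Its centre is (0.5977, 0.3056) at yaw 28.4°.

```bash
python3 -c "
from h import *
plan([.5977,.3055,.067],28.4)"
```

```text
t 1.98 tcp [0.5975 0.303  0.249 ] yaw 27.71 zaxis [-0.002 -0.002 -1.   ] grip 1.005 F [-0.3  1.1 -0.5] q7 -1.27
SHIFT [ 0.19 -0.23 18.2 ] TURN -0.012
```

>>> servo_tool:
  rows: "0.1 -0.2 2 -0.012;0.2 -0.2 4 -0.012;0.2 -0.2 6 -0.012;0.2 -0.2 8 -0.012;0.2 -0.2 10 -0.012;0.2 -0.2 12 -0.012;0.2 -0.2 13.5 -0.012;0.2 -0.2 14.5 -0.012;0.2 -0.2 14.5 -0.012"
  claw: 0.7

```text
time_s: 2.73
ee_pos: [0.5959, 0.3064, 0.1017]
tool_rot: [0.001, 0.969, 0.247, -0.003]
ft_force: [-0.8, 0.6, 0.2]
grip_width: 0.699
```

```bash
python3 -c "
from h import *
plan([.5977,.3055,.067],28.4)"
```

```text
t 2.73 tcp [0.5959 0.3064 0.1017] yaw 28.55 zaxis [-0.006 -0.003 -1.   ] grip 0.699 F [-0.8  0.6  0.2] q7 -1.18
SHIFT [0.14 0.16 3.47] TURN 0.003
```

>>> servo_tool:
  rows: "0.1 0.1 1 0;0.1 0.1 2 0;0.1 0.1 3 0;0.1 0.1 3.5 0;0.1 0.1 3.5 0"

```text
time_s: 3.15
ee_pos: [0.5963, 0.3056, 0.0653]
tool_rot: [0.001, 0.969, 0.247, -0.004]
ft_force: [-0.3, 0.4, -0.2]
grip_width: 0.7
```

>>> servo_tool:
  rows: "0 0 0 0;0 0 0 0;0 0 0 0;0 0 0 0;0 0 0 0;0 0 0 0;0 0 0 0;0 0 0 0"
  claw: 0
  newtons: 70

```text
time_s: 3.82
ee_pos: [0.5965, 0.3059, 0.0659]
tool_rot: [0.001, 0.969, 0.247, -0.004]
ft_force: [-1.3, -0.8, 5.3]
grip_width: 0.148
```

```bash
python3 -c "
from h import *
plan([.5977,.3055,.30],28.4)"
```

```text
t 3.82 tcp [0.5965 0.3059 0.0659] yaw 28.56 zaxis [-0.007 -0.003 -1.   ] grip 0.148 F [-1.3 -0.8  5.3] q7 -1.15
SHIFT [ -0.09   0.08 -23.41] TURN 0.003
```

>>> servo_tool:
  rows: "0 0 -1 0;0 0 -2.5 0;0 0 -4.5 0;0 0 -6.5 0;0 0 -8.5 0;0 0 -10.5 0;0 0 -12.5 0;0 0 -14.5 0;0 0 -16 0;0 0 -17 0;0 0 -17.5 0;0 0 -17.5 0"

```text
time_s: 4.82
ee_pos: [0.5979, 0.3064, 0.2417]
tool_rot: [0.001, 0.969, 0.247, -0.003]
ft_force: [0.6, -0.6, -3.9]
grip_width: 0.15
```

```bash
python3 -c "
from h import *
plan([.551,-.3283,.24],76.3)"
```

```text
t 4.82 tcp [0.5979 0.3064 0.2417] yaw 28.55 zaxis [-0.006 -0.003 -1.   ] grip 0.15 F [ 0.6 -0.6 -3.9] q7 -1.26
SHIFT [-34.46  53.51   0.38] TURN -0.833
```

The sieve is held (about −3.9 N). Carrying it halfway first.

>>> servo_tool:
  rows: "-0.3 0.5 0 0;-0.9 1.4 0 0;-1.7 2.7 0 -0.02;-2.7 4.2 0 -0.05;-3.8 5.9 0 -0.08;-4.9 7.6 0 -0.11;-6 9.3 0 -0.14;-7.1 11 0 -0.17;-8.2 12.7 0 -0.2;-9.3 14.4 0 -0.23;-10.4 16.1 0 -0.26;-11.5 17.9 0 -0.29;-12.6 19.6 0 -0.32;-13.7 21.3 0 -0.35;-14.8 23 0 -0.38;-15.9 24.7 0 -0.41;-17 26.4 0 -0.44;-18.1 28.1 0 -0.47;-19.2 29.8 0 -0.5;-20.3 31.5 0 -0.53"

```text
time_s: 6.48
ee_pos: [0.5688, -0.0694, 0.2422]
tool_rot: [-0.001, 0.871, 0.492, -0.004]
ft_force: [0.2, 0.5, -3.0]
grip_width: 0.15
```

```bash
python3 -c "
from h import *
plan([.551,-.3283,.24],76.3)"
```

```text
t 6.48 tcp [ 0.5688 -0.0694  0.2422] yaw 58.95 zaxis [-0.008 -0.003 -1.   ] grip 0.15 F [ 0.2  0.5 -3. ] q7 -0.23
SHIFT [-23.1   11.84   0.32] TURN -0.303
```

>>> servo_tool:
  rows: "-1.8 0.9 0 0;-3.6 1.8 0 -0.03;-5.4 2.7 0 -0.06;-7.2 3.7 0 -0.09;-9 4.6 0 -0.12;-10.8 5.5 0 -0.15;-12.6 6.4 0 -0.18;-14.4 7.4 0 -0.21;-16.2 8.3 0 -0.24;-18 9.2 0 -0.27;-19.6 10 0 -0.3;-21 10.8 0 -0.3;-22 11.3 0.2 -0.3;-22.7 11.6 0.3 -0.3;-23.1 11.8 0.3 -0.3;-23.1 11.8 0.3 -0.3;-23.1 11.8 0.3 -0.3"

```text
time_s: 7.9
ee_pos: [0.5507, -0.3274, 0.2399]
tool_rot: [-0.002, 0.787, 0.617, -0.004]
ft_force: [0.0, 0.2, -2.5]
grip_width: 0.145
```

```bash
python3 w.py w2
python3 - <<'E'
from h import *
im,d=snapshot('top'); cv2.imwrite('pics/t2.png',im[...,::-1]); np.savez('t2.npz',im=im,d=d)
w=cv2.imread('pics/w2.png'); cv2.imwrite('pics/c2.png',np.hstack([cv2.resize(w,(448,336)),cv2.resize(im[100:280,340:520,::-1],(336,336))]))
Q=np.load('w2.npz')['Q']; r=np.hypot(Q[...,0]-.55,Q[...,1]+.328)
H=Q[(r<.14)&(r>.07)&(Q[...,2]>.122)&(Q[...,2]<.134)]; print(len(H))
_,lab,cen=cv2.kmeans(H[:,:2].astype(np.float32),2,None,(3,50,1e-5),5,0); dd=cen[1]-cen[0]
print(cen,cen.mean(0),np.linalg.norm(dd),np.degrees(np.arctan2(dd[1],dd[0]))%180,np.bincount(lab[:,0]))
for k in (0,1): print(cv2.minAreaRect(H[lab[:,0]==k][:,:2].astype(np.float32)))
E
```

```text
t 7.9 tcp [ 0.5507 -0.3274  0.2399] yaw 76.16 zaxis [-0.008 -0.002 -1.   ] grip 0.145 F [ 0.   0.2 -2.5] q7 0.46
SHIFT [ 62.41 -10.62  -1.2 ] TURN 0.841
2746
[[ 0.4486629  -0.35931298]
 [ 0.63716966 -0.28430662]] [ 0.5429163 -0.3218098] 0.20288113 21.697487 [ 167 2579]
((0.44751814007759094, -0.3620579242706299), (0.02422039583325386, 0.010314003564417362), 89.73009490966797)
((0.6364787220954895, -0.28528568148612976), (0.03008943796157837, 0.050537895411252975), 26.9078369140625)
```

View pics/c2.png

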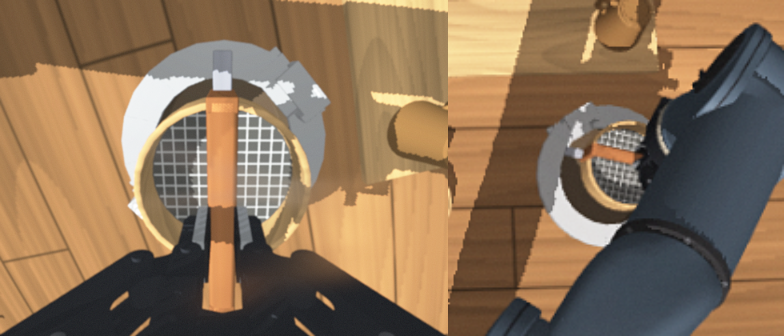

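The sieve is over the ring with its lugs clear of the hooks, roughly 50° counter-clockwise. The far cap in the wrist view (about pixel (300,85) in the picture) is at (0.6365, −0.2853), yaw 26.9°. That puts the stand's centre at (0.551, −0.328) with yaw about 26.5°. Lowering until the underside is at about 81 mm.

>>> servo_tool:
  rows: "0 0 1 0;0 0 2 0;0 0 3 0;0 0 4 0;0 0 5 0;0 0 6 0;0 0 7 0;0 0 7 0;0 0 7 0"

```text
time_s: 8.75
ee_pos: [0.5503, -0.327, 0.1694]
tool_rot: [-0.002, 0.787, 0.617, -0.004]
ft_force: [0.1, -0.2, -3.3]
grip_width: 0.15
```

```bash
python3 -c "
from h import *
plan([.551,-.328,.147],76.5)"
```

```text
t 8.75 tcp [ 0.5503 -0.327   0.1694] yaw 76.21 zaxis [-0.009 -0.002 -1.   ] grip 0.15 F [ 0.1 -0.2 -3.3] q7 0.49
SHIFT [-0.07  0.11  2.24] TURN -0.005
```

>>> servo_tool:
  rows: "-0.1 0.1 0.6 0;-0.1 0.1 1.2 0;-0.1 0.1 1.8 0;-0.1 0.1 2.2 0;-0.1 0.1 2.2 0;-0.1 0.1 2.2 0"

```text
time_s: 9.25
ee_pos: [0.5507, -0.3282, 0.1471]
tool_rot: [-0.002, 0.787, 0.617, -0.004]
ft_force: [0.1, -0.3, -2.0]
grip_width: 0.148
```

```bash
python3 -c "
from h import *
plan([.551,-.328,.147],26.5)"
```

```text
t 9.25 tcp [ 0.5507 -0.3282  0.1471] yaw 76.21 zaxis [-0.009 -0.002 -1.   ] grip 0.148 F [ 0.1 -0.3 -2. ] q7 0.5
SHIFT [0.02 0.03 0.01] TURN 0.868
```

>>> servo_tool:
  rows: "0 0 0 0.06;0 0 0 0.12;0 0 0 0.18;0 0 0 0.24;0 0 0 0.3;0 0 0 0.36;0 0 0 0.42;0 0 0 0.48;0 0 0 0.54;0 0 0 0.6;0 0 0 0.66;0 0 0 0.72;0 0 0 0.78;0 0 0 0.83;0 0 0 0.87;0 0 0 0.87;0 0 0 0.87"

```text
time_s: 10.67
ee_pos: [0.5509, -0.3281, 0.1473]
tool_rot: [-0.0, 0.973, 0.229, -0.005]
ft_force: [-0.8, 0.4, -4.4]
grip_width: 0.15
```

```bash
python3 w.py w3; python3 -c "
from h import *
plan([.551,-.328,.1305],26.5)"
```

```text
t 10.67 tcp [ 0.5509 -0.3281  0.1473] yaw 26.45 zaxis [-0.009 -0.002 -1.   ] grip 0.15 F [-0.8  0.4 -4.4] q7 -0.2
SHIFT [ 32.19 -54.57 -10.43] TURN -0.027
t 10.72 tcp [ 0.5509 -0.3282  0.1473] yaw 26.46 zaxis [-0.009 -0.002 -1.   ] grip 0.149 F [ 0.2 -0.  -2.4] q7 -0.2
SHIFT [ 0.03 -0.    1.68] TURN -0.001
```

View pics/w3.png

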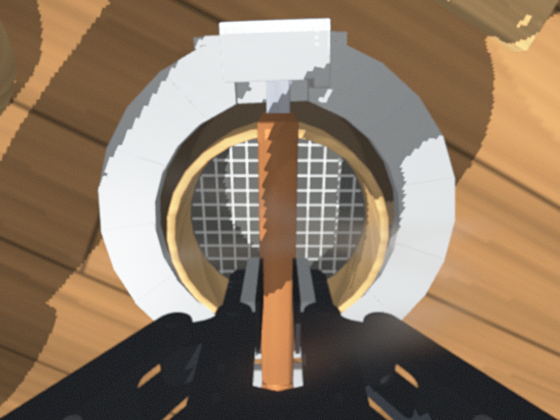

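The far lug is centred under its cap (lug at (279,95), cap spanning 220–330) and there is no contact force. Lowering into the notches.

>>> servo_tool:
  rows: "0 0 0.4 0;0 0 0.8 0;0 0 1.2 0;0 0 1.5 0;0 0 1.6 0;0 0 1.6 0;0 0 1.6 0"

```text
time_s: 11.3
ee_pos: [0.5507, -0.3283, 0.1313]
tool_rot: [-0.0, 0.973, 0.229, -0.005]
ft_force: [0.2, 0.2, -3.4]
grip_width: 0.146
```

>>> servo_tool:
  rows: "0 0 0.1 0;0 0 0.15 0;0 0 0.15 0;0 0 0.15 0"

```text
time_s: 11.63
ee_pos: [0.5508, -0.3284, 0.13]
tool_rot: [0.0, 0.973, 0.229, -0.004]
ft_force: [-0.2, -0.0, -1.2]
grip_width: 0.147
```

The load is transferring to the notch floor, so I'm letting go and rising.

>>> servo_tool:
  rows: "0 0 0 0;0 0 0 0;0 0 0 0;0 0 0 0;0 0 0 0;0 0 0 0"
  claw: 0.6

```text
time_s: 12.13
ee_pos: [0.5508, -0.3284, 0.1301]
tool_rot: [0.0, 0.973, 0.229, -0.004]
ft_force: [0.7, -1.7, -0.2]
grip_width: 0.602
```

>>> servo_tool:
  rows: "0 0 -0.7 0;0 0 -1.5 0;0 0 -3 0;0 0 -5 0;0 0 -7 0;0 0 -9 0;0 0 -11 0;0 0 -13 0;0 0 -14 0;0 0 -14 0;0 0 -14 0"

```text
time_s: 13.05
ee_pos: [0.552, -0.3282, 0.2702]
tool_rot: [0.0, 0.973, 0.229, -0.004]
ft_force: [-0.9, -0.1, -1.1]
grip_width: 0.6
```

```bash
python3 w.py w4
python3 - <<'E'
from h import *
Q=np.load('w4.npz')['Q']; r=np.hypot(Q[...,0]-.551,Q[...,1]+.328)
P=Q[(r<.08)&(Q[...,2]>.135)&(Q[...,2]<.17)]
b=cv2.minAreaRect(P[:,:2].astype(np.float32)); w,V=np.linalg.eigh(np.cov(P[:,:2].T)); a=V[:,1]
print('bar',len(P),b,np.degrees(np.arctan2(a[1],a[0]))%180)
A=np.c_[P[:,:2]-P[:,:2].mean(0),np.ones(len(P))]; print('bar top plane',np.linalg.lstsq(A,P[:,2],rcond=None)[0].round(4),'underside',np.median(P[:,2])-.082)
H=Q[(r<.14)&(r>.085)&(Q[...,2]>.122)&(Q[...,2]<.135)]
_,lab,cen=cv2.kmeans(H[:,:2].astype(np.float32),2,None,(3,50,1e-5),5,0)
B=[cv2.minAreaRect(H[lab[:,0]==k][:,:2].astype(np.float32)) for k in (0,1)]; print(B)
dd=np.subtract(B[1][0],B[0][0]); print('stand',np.add(B[1][0],B[0][0])/2,np.linalg.norm(dd),np.degrees(np.arctan2(dd[1],dd[0]))%180,'cap z',np.median(H[:,2]),'ring z',np.median(Q[(r<.1)&(r>.08)&(abs(Q[...,2]-.1)<.008)][:,2]))
E
```

```text
t 13.05 tcp [ 0.552  -0.3282  0.2702] yaw 26.46 zaxis [-0.008 -0.002 -1.   ] grip 0.6 F [-0.9 -0.1 -1.1] q7 -0.27
SHIFT [ 32.21 -54.59   1.84] TURN -0.027
bar 3154 ((0.5521548390388489, -0.32864221930503845), (0.13586455583572388, 0.016045095399022102), 26.431913375854492) 26.331172575245063
bar top plane [-0.0007 -0.0028  0.146 ] underside 0.06412918409533029
[((0.4658834934234619, -0.3710908889770508), (0.028953973203897476, 0.05021423101425171), 27.793794631958008), ((0.6372389793395996, -0.2850089967250824), (0.028498223051428795, 0.051152169704437256), 26.764549255371094)]
stand [ 0.55156124 -0.32804994] 0.1917623391785654 26.673056805647853 cap z 0.12820858258107104 ring z 0.10027396244557535
```

View pics/w4.png

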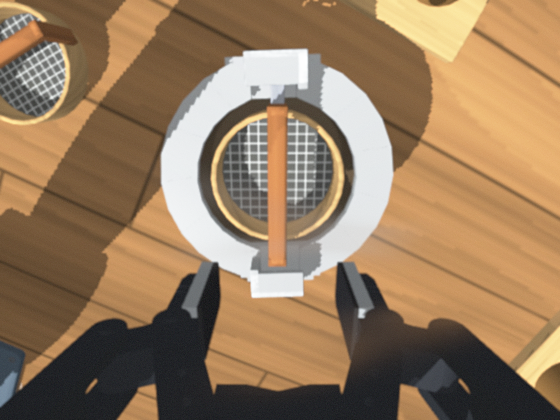

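The underside is at 64.1 mm, the centre is within about 1 mm, the yaw error is about 0.4° and the sieve is level. The wrist view shows the bar running from cap to cap, from (277,105) to (277,265), with the gripper clear. I'll check the plain sieve once, then hand in.

Run:
```python
from h import *
from rig import close_job
im,d=snapshot('scene'); Q=cloud('scene',d); r=np.hypot(Q[...,0]-.5258,Q[...,1]+.0353)
P=Q[(r<.1)&(Q[...,2]>.062)&(Q[...,2]<.1)]; print('plain',cv2.minAreaRect(P[:,:2].astype(np.float32)),'was .5258 -.0353')
print(close_job())
```

```text
plain ((0.5268891453742981, -0.036487407982349396), (0.01667611114680767, 0.1393176019191742), 51.87080383300781) was .5258 -.0353
the job is handed in; nothing more can be done
None
```

The lugged sieve is locked in the basin's ring, released, and the job is handed in at about 13 s of the 42 s allowed. I gripped it by the bar, lowered it with the lugs 50° counter-clockwise of the hooks, turned it 50° clockwise and set it into the notches. No contact force showed during the turn.

Last checks:

| Check | Measured | Allowed |
|---|---|---|
| Underside above the stand's origin | 64.1 mm | 58 to 67.5 mm |
| Centre off the stand's axis | about 1 mm | under 16 mm |
| x axes out of line | about 0.4° | under 15° |
| Tilt | about 0.003 rad | under 0.05 rad |
| Plain sieve against its start | about 1.6 mm (camera noise) | under 30 mm |

The gripper was open and well clear above the sieve at hand-in. None of the final checks failed. The one disagreement was that the fixed cameras differed by about 3 to 6 mm on positions, which I settled with the wrist camera.

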